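# Put the round ceramic pellets into their weighing dishes by size

### The job

Sort the four solid round pellets into the four separate steel dishes by size, starting with the narrowest pellet and working up to the widest: the narrowest goes into the smallest dish, the next into the next larger dish, and so on to the widest in the largest, each set down upright in the middle of its dish. They are brittle, so do not drop them or knock them over; leave the square block, the ring and the dishes where they stand.

Things in the scene. Friction and masses are not known exactly. Their poses are not given: they have to be found in the camera images.
- pellet_a: The narrowest round pellet: a solid upright light-brown ceramic cylinder, 24 mm in diameter and 40 mm tall, standing on the table. Origin: centre of its underside; z up along its axis. The four round pellets are 24, 34, 44 and 54 mm across, all 40 mm tall. Brittle.
- pellet_b: The second narrowest round pellet: a solid upright light-brown ceramic cylinder, 34 mm in diameter and 40 mm tall, standing on the table. Origin: centre of its underside; z up along its axis. The four round pellets are 24, 34, 44 and 54 mm across, all 40 mm tall. Brittle.
- pellet_c: The second widest round pellet: a solid upright light-brown ceramic cylinder, 44 mm in diameter and 40 mm tall, standing on the table. Origin: centre of its underside; z up along its axis. The four round pellets are 24, 34, 44 and 54 mm across, all 40 mm tall. Brittle.
- pellet_d: The widest round pellet: a solid upright light-brown ceramic cylinder, 54 mm in diameter and 40 mm tall, standing on the table. Origin: centre of its underside; z up along its axis. The four round pellets are 24, 34, 44 and 54 mm across, all 40 mm tall. Brittle.
- dish_a: The smallest open dish: a shallow round bare-steel dish, 66 mm across the rim and 58 mm across the foot, 16 mm high, wall 3 mm, flat inner floor 3 mm above its underside, empty at the start. It stands loose on the table. Origin: centre of its underside; z up. The four dishes measure 66, 82, 98 and 114 mm across the rim. (The stack of brass pans is not used.)
- dish_b: The second smallest open dish: a shallow round bare-steel dish, 82 mm across the rim and 74 mm across the foot, 16 mm high, wall 3 mm, flat inner floor 3 mm above its underside, empty at the start. It stands loose on the table. Origin: centre of its underside; z up. The four dishes measure 66, 82, 98 and 114 mm across the rim. (The stack of brass pans is not used.)
- dish_c: The second largest open dish: a shallow round bare-steel dish, 98 mm across the rim and 90 mm across the foot, 16 mm high, wall 3 mm, flat inner floor 3 mm above its underside, empty at the start. It stands loose on the table. Origin: centre of its underside; z up. The four dishes measure 66, 82, 98 and 114 mm across the rim. (The stack of brass pans is not used.)
- dish_d: The largest open dish: a shallow round bare-steel dish, 114 mm across the rim and 106 mm across the foot, 16 mm high, wall 3 mm, flat inner floor 3 mm above its underside, empty at the start. It stands loose on the table. Origin: centre of its underside; z up. The four dishes measure 66, 82, 98 and 114 mm across the rim. (The stack of brass pans is not used.)
- square_block: A square upright block of the same light-brown ceramic, 36 x 36 mm and 40 mm tall; not one of the round pellets, stays where it is. Origin: centre of its underside; z up, x and y square to its sides.
- ring_block: A ring (short tube) of the same light-brown ceramic, 42 mm outside, 22 mm hole, 40 mm tall, axis upright; not one of the solid pellets, stays where it is. Origin: centre of its underside; z up.
Not all that is in view belongs to the job. Leave any purple look-alike of the pellet_d alone.

How it is judged:
By the outcome, as a careful person would: the job done as asked, in the order asked, and still so for the second after the job is handed in, with the robot touching nothing.
It also fails if it takes over 99 s, if anything falls off the work surface, if the arm or the gripper's body presses on something with over 40 N, if the wrist force passes 120 N, or if a joint passes its speed limit or range.

### The arm

A 7-joint arm with a two-finger parallel gripper is mounted at the origin on the work surface. World frame = base frame: x ahead of the robot, y to its left, z up, the work surface at z = 0. Lengths are in m, angles in rad, forces in N, time in s.
With the tool pointing down it reaches from about 0.425 to 0.875 m from the base axis. Payload 4.7 kg.
Tool frame: the origin (TCP) lies midway between the tips of the shut fingers; the grasp point (between the pads) lies 19 mm behind it; z points along the fingers, y is the line along which they close (so a half turn about z gives the same grasp; the last joint's range is limited). The gripper opens to 87 mm and grips with 3 to 60 N. Pads are 19 mm wide; open, the fingers measure 117 mm over their backs; the gripper's body (75 mm by 190 mm) begins 51 mm behind the grasp point.
Start: joints at [-1.303, 0.321, -0.07, 1.45, 0.023, 1.371, -0.057], TCP at [0.163, 0.629, 0.223] pointing down, gripper open.
Joint ranges: [-2.86, 2.86], [-0.3, 2.09], [-1.38, 1.24], [0.06, 2.45], [-1.56, 4.7], [0.09, 2.05], [-2.69, 2.69]. Speed limits (rad/s): [2.57, 2.57, 3.14, 3.14, 3.14, 3.14, 3.14].

### API

Orientations are given as a rotation vector (axis times angle).
In Python, from bench import ctrl gives the robot as it stands. The module is installed in compiled form; this text tells all that it offers.
- The arm moves only by the shell command python3 -m handwheel 'ROWS' [FORCE]. ROWS is JSON, a list of rows, each a list of 7 numbers: the finger opening in m, from 0 to 0.087, then the shift along the tool's x, y, z in m, then the turn, a rotation vector about the tool's x, y, z in degrees. A call has 1 to 12 rows; each row shifts and turns the commanded pose from where the row before left it, along the tool's axes as they then stand; what a row does not reach is not made up. A row lasts 1/8 s, in which the tool goes at most 62.5 mm and 10.7 degrees, less where a joint would pass 70% of its speed; a pose out of reach is approached as far as the arm can. A call is refused whole if a number of a shift passes 0.0625 or a number of a turn 10.7, either way. A call with a gripper value outside its range is refused whole. The fingers move at their own pace and stop on an object; FORCE is the grip in N (left out, the last holds). Time passes only in rows, so rows that do not move let the fingers close. It gives the time, the measured TCP pose, the force, the opening and the grip force at its end, in the units of the state.
- ctrl.get_state(): the state, without advancing time (a new reading comes with each control period).
- ctrl.get_image(name): name is "scene" or "top" or "wrist"; returns (picture, depth): 480x640x3 uint8, blue, green, red; 480x640 float32, m along the optical axis (not along the pixel's ray), 0 where there is no reading.
- ctrl.camera_info(name): a dict with "intrinsics" (3x3 intrinsics, pixels), "R" (3x3) and "t" (3): a world point X has camera coordinates R X + t. Camera axes: x right, y down, z forward; pixel columns grow to the right and rows downward; lengths in m; the calibration is good to about 2 mm. A picture is of the moment at which its call begins: read the wrist's pose just before it. camera_info takes no time and is no camera call; for the wrist camera it gives the pose at the moment of the call.
- ctrl.close_job(): hands the job in; it is judged then, once.
The state is a dict: "time": time; "joint_positions": joint angles; "qd": joint speeds; "joint_torque": joint torques, N m; "position": TCP position; "tool_rot": TCP orientation; "ft_force": force on the tool from outside, world axes, zero at the start; "torque": the same for the moment, N m; "grip_width": opening from 0.0 (shut) to 1.0 (fully open); "grip_force": force on a finger pad.
Only numpy, scipy, OpenCV 4.12 (cv2) and the standard library are available. Lean on these libraries where they do the work, as an engineer would, in place of code of your own. Each camera call takes 0.05 s, during which the arm holds its last target. There are 200 camera calls.

## Working session

There is one attempt and no reset: what is moved stays moved. The work goes in short steps, Python scripts to look and compute and a shell command to move; the robot and the scene stay as the last step left them, time stands still between calls to the robot, and variables do not carry over. Pictures are saved under pics/ and viewed, at most 14 in all, crops included, and the job is handed in when it is done.

```bash
mkdir -p pics
cat > h.py <<'E'
import numpy as np, cv2
from bench import ctrl
def snap(n,f):
    im,d=ctrl.get_image(n); cv2.imwrite(f'pics/{f}.png',im); np.save(f'pics/{f}.npy',d); return im,d
def world(n,d,pts=None,ci=None):
    ci=ci or ctrl.camera_info(n); K,R,t=map(np.array,(ci['intrinsics'],ci['R'],ci['t']))
    v,u=np.mgrid[:480,:640]; p=np.stack([(u-K[0,2])/K[0,0]*d,(v-K[1,2])/K[1,1]*d,d],-1)
    return (p-t)@R
E
python3 - <<'E'
from h import *
s=ctrl.get_state(); print({k:np.round(s[k],3) for k in s})
for n in('top','scene'):
    snap(n,n+'0'); print(ctrl.camera_info(n))
E
```

```text
{'time': np.float64(0.0), 'joint_positions': array([-1.303,  0.322, -0.07 ,  1.452,  0.023,  1.371, -0.057]), 'qd': array([ 0.001,  0.   , -0.   ,  0.   , -0.001, -0.001,  0.   ]), 'joint_torque': array([ 0.0000e+00, -4.9131e+01, -4.0400e-01, -3.1252e+01, -6.4000e-02,
        4.4000e-02,  0.0000e+00]), 'position': array([0.163, 0.629, 0.221]), 'tool_rot': array([-3.980e-01, -3.116e+00,  3.000e-03]), 'ft_force': array([ 0.622, -0.327, -0.782]), 'torque': array([-0.013, -0.031,  0.017]), 'grip_force': np.float64(0.0), 'grip_width': np.float64(0.998)}
{'intrinsics': array([[609.42277078,   0.        , 305.31616752],
       [  0.        , 609.42277078, 238.4407788 ],
       [  0.        ,   0.        ,   1.        ]]), 'R': array([[-1.24929039e-01, -9.92165674e-01,  9.92436440e-05],
       [-9.69853110e-01,  1.22098446e-01, -2.10895505e-01],
       [ 2.09231164e-01, -2.64432245e-02, -9.77508607e-01]]), 't': array([0.04248961, 0.48557901, 0.99826148])}
{'intrinsics': array([[620.82787508,   0.        , 311.41116315],
       [  0.        , 620.82787508, 241.67041848],
       [  0.        ,   0.        ,   1.        ]]), 'R': array([[-0.63467575,  0.7725521 ,  0.01870671],
       [ 0.45180482,  0.39059317, -0.8020657 ],
       [-0.62694426, -0.50059987, -0.59694277]]), 't': array([ 0.29413958, -0.17697637,  1.57294454])}
```

View pics/top0.png

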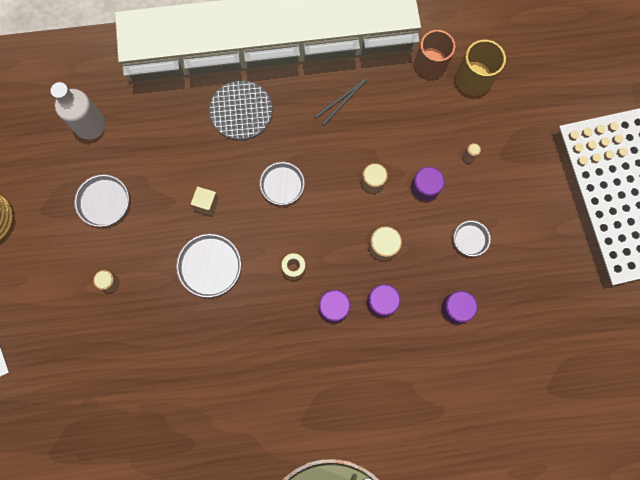

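View pics/scene0.png

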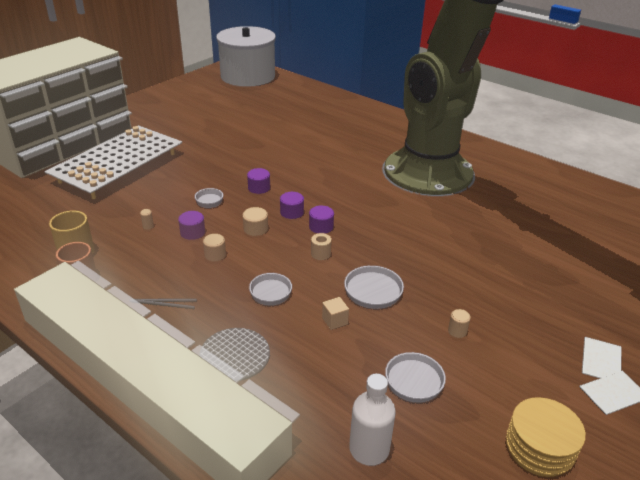

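Candidates in the top picture are light-brown solids at (474,150), (104,280), (375,176) and (386,241). Not targets: the square (204,200), the ring (293,265) and the purple look-alikes at (429,181), (334,306), (384,300) and (461,306). Dishes are at (472,239), (282,184), (102,201) and (209,266). Next I measure sizes by casting pixel rays onto the known height planes.

```bash
cat >> h.py <<'E'
def plane(n,px,z,ci=None):
    ci=ci or ctrl.camera_info(n); K,R,t=map(np.array,(ci['intrinsics'],ci['R'],ci['t']))
    r=np.c_[np.reshape(px,(-1,2)),np.ones(np.size(px)//2)]@np.linalg.inv(K).T@R; c=-R.T@t
    return (c+r*((z-c[2])/r[:,2])[:,None])[:,:2]
E
python3 - <<'E'
from h import *
im=cv2.imread('pics/top0.png'); d=np.load('pics/top0.npy'); W=world('top',d)
hsv=cv2.cvtColor(im,cv2.COLOR_BGR2HSV)
P=dict(a=(474,150),b=(104,280),c=(375,176),d=(386,241),sq=(204,200),ring=(293,265))
D=dict(a=(472,239),b=(282,184),c=(102,201),d=(209,266))
O=dict(p1=(429,181),p2=(334,306),p3=(384,300),p4=(461,306))
def go(nm,c,m,z,r):
    k=np.zeros(m.shape,np.uint8); cv2.circle(k,c,r,255,-1)
    cs,_=cv2.findContours(m&k,cv2.RETR_EXTERNAL,cv2.CHAIN_APPROX_NONE)
    q=max(cs,key=cv2.contourArea); p=plane('top',q.reshape(-1,2).astype(float),z).astype(np.float32)
    (x,y),R=cv2.minEnclosingCircle(p.reshape(-1,1,2)); e=cv2.fitEllipse(p.reshape(-1,1,2))
    w=W[c[1]-3:c[1]+4,c[0]-3:c[0]+4,2]
    print(nm,'circ',np.round([x,y,2*R],4),'ell',np.round(e[0],4),np.round(e[1],4),'r',round(float(np.hypot(x,y)),3),'z',np.round(np.median(w),4))
lt=((hsv[...,2]>170)&(hsv[...,1]<130)).astype(np.uint8)*255
for k,c in P.items(): go('P'+k,c,lt,.04,24)
gr=((hsv[...,1]<70)&(hsv[...,2]>60)).astype(np.uint8)*255
for k,c in D.items(): go('D'+k,c,gr,.016,42)
pu=((hsv[...,0]>125)&(hsv[...,0]<150)&(hsv[...,1]>80)&(hsv[...,2]>150)).astype(np.uint8)*255
for k,c in O.items(): go(k,c,pu,.04,24)
from scipy.spatial.transform import Rotation as R
print(np.round(R.from_rotvec(ctrl.get_state()['tool_rot']).as_matrix(),3)); print(ctrl.camera_info('wrist'))
cv2.imwrite('pics/crop1.png',cv2.resize(im[130:330,60:500],None,fx=1.8,fy=1.8,interpolation=cv2.INTER_CUBIC))
# square orientation
cs,_=cv2.findContours(lt[175:225,180:228],cv2.RETR_EXTERNAL,cv2.CHAIN_APPROX_NONE); q=max(cs,key=cv2.contourArea)+np.array([180,175])
print(cv2.minAreaRect(plane('top',q.reshape(-1,2).astype(float),.04).astype(np.float32)))
E
```

```text
Pa circ [ 0.6151 -0.3405  0.0232] ell [ 0.615  -0.3404] [0.0216 0.022 ] r 0.703 z 0.04
Pb circ [0.4617 0.3354 0.0337] ell [0.4618 0.3352] [0.0314 0.0319] r 0.571 z 0.0407
Pc circ [ 0.5897 -0.1562  0.0431] ell [ 0.5896 -0.1563] [0.041  0.0418] r 0.61 z 0.0396
Pd circ [ 0.4676 -0.1574  0.0537] ell [ 0.4675 -0.1575] [0.0512 0.052 ] r 0.493 z 0.0401
Psq circ [0.5848 0.1515 0.0473] ell [0.5851 0.1519] [0.0393 0.0404] r 0.604 z 0.0406
Pring circ [0.447  0.0078 0.0415] ell [0.4467 0.0079] [0.0393 0.0397] r 0.447 z 0.0003
Da circ [ 0.4586 -0.3136  0.0676] ell [ 0.4585 -0.3136] [0.0654 0.0662] r 0.556 z 0.0026
Db circ [0.6028 0.0103 0.0841] ell [0.6027 0.0105] [0.0814 0.0819] r 0.603 z 0.0037
Dc circ [0.6108 0.3376 0.1008] ell [0.6112 0.3374] [0.0973 0.0989] r 0.698 z 0.0036
Dd circ [0.4687 0.1565 0.1159] ell [0.4687 0.1564] [0.1133 0.1141] r 0.494 z 0.0032
p1 circ [ 0.567  -0.2509  0.0508] ell [ 0.5673 -0.2513] [0.0479 0.0486] r 0.62 z 0.0398
p2 circ [ 0.3689 -0.0529  0.0513] ell [ 0.3688 -0.0532] [0.0484 0.0492] r 0.373 z 0.0398
p3 circ [ 0.3677 -0.1393  0.0506] ell [ 0.3678 -0.1393] [0.0486 0.0489] r 0.393 z 0.0401
p4 circ [ 0.34   -0.268   0.0507] ell [ 0.34   -0.2682] [0.0483 0.0489] r 0.433 z 0.039
[[-0.968  0.251 -0.   ]
 [ 0.251  0.968 -0.002]
 [-0.    -0.002 -1.   ]]
{'intrinsics': array([[408.38738144,   0.        , 320.83724044],
       [  0.        , 408.38738144, 243.80878015],
       [  0.        ,   0.        ,   1.        ]]), 'R': array([[ 0.25075491,  0.96804982, -0.00122965],
       [ 0.93523532, -0.24192662,  0.25846937],
       [ 0.24991374, -0.06596247, -0.96601867]]), 't': array([-0.64938877, -0.031393  ,  0.38820411])}
((0.5852197408676147, 0.15208235383033752), (0.03568415343761444, 0.03518615663051605), 65.15789031982422)
```

View pics/crop1.png

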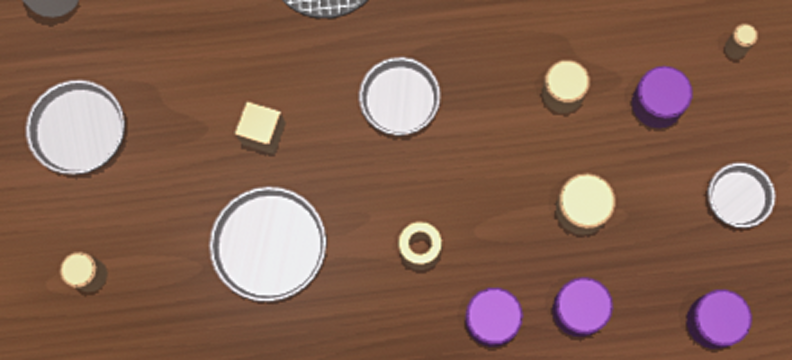

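Sizes and heights match the list (23, 34, 43 and 54 mm across, top at z = 0.040; dishes 66 to 115 mm), and the crop confirms four solid round pellets. I turn the tool so that tool x = world y and tool y = world x, then go above pellet_a.

```bash
python3 -m handwheel '[[0.087,0,0,0,0,0,9.4],[0.087,0,0,0,0,0,9.4],[0.087,0,0,0,0,0,9.4],[0.087,0,0,0,0,0,9.4],[0.087,0,0,0,0,0,9.4],[0.087,0,0,0,0,0,9.4],[0.087,0,0,0,0,0,9.4],[0.087,0,0,0,0,0,9.7]]'
python3 - <<'E'
from h import *
from scipy.spatial.transform import Rotation as R
s=ctrl.get_state(); print(np.round(R.from_rotvec(s['tool_rot']).as_matrix(),3),s['position'],np.round(s['joint_positions'],2))
d=np.load('pics/top0.npy'); W=world('top',d)
for n,(u0,u1,v0,v1) in dict(bottle=(45,110,75,145),cups=(415,510,25,100),shelf=(110,425,0,85),pans=(0,14,185,245)).items():
    w=W[v0:v1,u0:u1].reshape(-1,3); w=w[(w[:,2]>.02)&(w[:,2]<.5)]; print(n,np.round(np.percentile(w,1,0),3),np.round(np.percentile(w,99,0),3))
E
```

```text
time: 1.1
position: [0.1631, 0.6288, 0.2219]
tool_rot: [2.228, 2.214, -0.001]
ft_force: [0.1, -0.1, -1.0]
grip_width: 1.005
grip_force: 0.0
[[ 0.006  1.    -0.   ]
 [ 1.    -0.006 -0.001]
 [-0.001 -0.    -1.   ]] [0.16310313 0.6288396  0.22189381] [-1.44  0.32  0.1   1.46 -0.03  1.37 -1.34]
bottle [0.735 0.326 0.022] [0.785 0.379 0.153]
cups [ 0.734 -0.412  0.021] [ 0.847 -0.266  0.082]
shelf [ 0.822 -0.273  0.022] [0.943 0.269 0.08 ]
pans [0.571 0.499 0.021] [0.634 0.515 0.056]
```

```bash
python3 -m handwheel '[[0.087,-0.0375,0.0375,0,0,0,0],[0.087,-0.0375,0.0375,0,0,0,0],[0.087,-0.0375,0.0375,0,0,0,0],[0.087,-0.0375,0.0375,0,0,0,0],[0.087,-0.0375,0.0375,0,0,0,0],[0.087,-0.0375,0.0375,0,0,0,0],[0.087,-0.0375,0.0375,0,0,0,0],[0.087,-0.0375,0.0375,0,0,0,0]]'
python3 -m handwheel '[[0.087,-0.056,0.0127,0,0,0,0],[0.087,-0.056,0.0127,0,0,0,0],[0.087,-0.056,0.0127,0,0,0,0],[0.087,-0.056,0.0127,0,0,0,0],[0.087,-0.056,0.0127,0,0,0,0],[0.087,-0.056,0.0127,0,0,0,0],[0.087,-0.056,0.0127,0,0,0,0],[0.087,-0.056,0.0127,0,0,0,0],[0.087,-0.056,0.0127,0,0,0,0],[0.087,-0.056,0.0127,0,0,0,0],[0.087,-0.056,0.0127,0,0,0,0]]'
python3 -m handwheel '[[0.087,-0.04,0.012,0.02,0,0,0],[0.087,0,0,0.04,0,0,0],[0.087,0,0,0,0,0,0]]'
python3 - <<'E'
from h import *
s=ctrl.get_state(); ci=ctrl.camera_info('wrist'); print(s['position'],np.round(s['joint_positions'],2),s['tool_rot'])
im,d=snap('wrist','w1'); W=world('wrist',d,ci=ci)
hsv=cv2.cvtColor(im,cv2.COLOR_BGR2HSV); m=((hsv[...,2]>120)&(hsv[...,1]<140)&(W[...,2]>.034)&(W[...,2]<.045)).astype(np.uint8)
n,l,st,c=cv2.connectedComponentsWithStats(m)
for i in range(1,n):
    if st[i,4]>100: p=W[l==i]; q,r=cv2.minEnclosingCircle(p[:,:2].astype(np.float32).reshape(-1,1,2)); print(c[i],st[i,4],np.round(q,4),round(2*r,4),np.round(np.median(p,0),4))
E
```

```text
time: 2.1
position: [0.4638, 0.3275, 0.2223]
tool_rot: [-2.222, -2.221, 0.0]
ft_force: [1.1, 0.7, 0.1]
grip_width: 1.001
grip_force: 0.0
time: 3.48
position: [0.6027, -0.2883, 0.2221]
tool_rot: [-2.221, -2.221, -0.0]
ft_force: [0.4, -0.8, 0.6]
grip_width: 1.003
grip_force: 0.0
time: 3.85
position: [0.6121, -0.3259, 0.1584]
tool_rot: [-2.218, -2.214, 0.004]
ft_force: [0.3, 0.5, -0.5]
grip_width: 0.998
grip_force: 0.0
[ 0.61209398 -0.32589438  0.15837106] [-0.08  0.54  0.77  1.43 -0.38  1.33  0.7 ] [-2.21795428 -2.21444256  0.00390392]
[89.52814739  7.67246673] 977 [ 0.4672 -0.1736] 0.0431 [ 0.4682 -0.1784  0.038 ]
[284.19918699   2.93495935] 246 [ 0.5889 -0.1741] 0.0248 [ 0.589  -0.176   0.0371]
[254.156 115.708] 2250 [ 0.5664 -0.2506] 0.0486 [ 0.5674 -0.2418  0.0385]
[324.8009828  256.77272727] 814 [ 0.6143 -0.3406] 0.0242 [ 0.6145 -0.3396  0.0381]
```

View pics/w1.png

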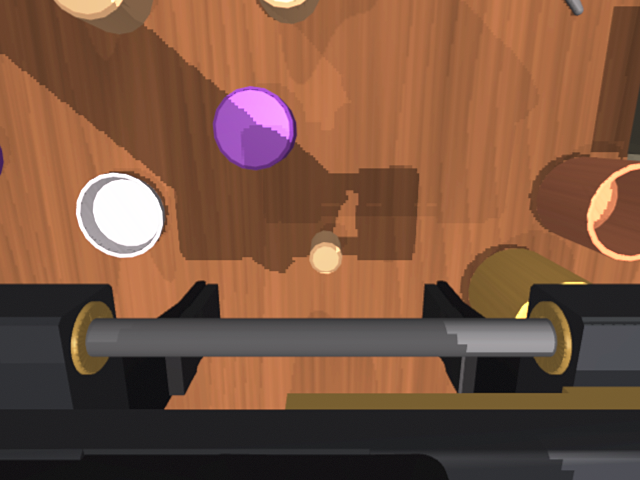

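The wrist picture has pellet_a at (325,257), dish_a at (122,214) and the purple decoy at (255,128). The wrist puts pellet_a within 1 mm of the top camera. I descend to tip height 18 mm, so that the fingertips clear the dish rim later.

```bash
python3 -m handwheel '[[0.087,-0.0146,0.0026,0.03,0,0,0],[0.087,0,0,0.035,0,0,0],[0.087,0,0,0.035,0,0,0],[0.087,0,0,0.025,0,0,0],[0.087,0,0,0.015,0,0,0],[0.087,0,0,0,0,0,0]]' 15
python3 - <<'E'
from h import *
for i in range(3): print(ctrl.get_state()['position'])
E
```

```text
time: 4.65
position: [0.6173, -0.341, 0.0229]
tool_rot: [-2.221, -2.222, -0.001]
ft_force: [0.2, 0.4, -0.0]
grip_width: 1.003
grip_force: 0.0
[ 0.6173446  -0.34101053  0.02293243]
[ 0.6173446  -0.34101053  0.02293243]
[ 0.6173446  -0.34101053  0.02293243]
```

```bash
python3 -m handwheel '[[0.087,0,-0.0022,0.004,0,0,0],[0.06,0,0,0,0,0,0],[0.04,0,0,0,0,0,0],[0.03,0,0,0,0,0,0]]' 15
python3 -m handwheel '[[0.02,0,0,0,0,0,0],[0.018,0,0,0,0,0,0],[0.018,0,0,0,0,0,0],[0.018,0,0,0,0,0,0],[0.018,0,0,0,0,0,0]]' 15
python3 -m handwheel '[[0.018,0,0,0,0,0,0]]' 15
```

```text
time: 5.15
position: [0.6149, -0.3418, 0.019]
tool_rot: [2.222, 2.22, 0.001]
ft_force: [-0.7, 0.4, 0.1]
grip_width: 0.746
grip_force: 0.0
time: 5.78
position: [0.6146, -0.3417, 0.0185]
tool_rot: [-2.222, -2.221, -0.0]
ft_force: [0.2, -0.6, -0.1]
grip_width: 0.266
grip_force: 15.0
time: 5.9
position: [0.6146, -0.3417, 0.0185]
tool_rot: [-2.222, -2.221, -0.0]
ft_force: [0.5, -0.5, 0.1]
grip_width: 0.267
grip_force: 15.0
```

```bash
python3 -m handwheel '[[0.018,0,0,-0.01,0,0,0],[0.018,0,0,-0.03,0,0,0],[0.018,0,0,-0.03,0,0,0],[0.018,0.0068,-0.035,0,0,0,0],[0.018,0.0068,-0.04,0,0,0,0],[0.018,0.0068,-0.04,0,0,0,0],[0.018,0.0068,-0.03,0,0,0,0],[0.018,0,-0.011,0,0,0,0],[0.018,0,0,0,0,0,0]]'
python3 - <<'E'
from h import *
s=ctrl.get_state(); ci=ctrl.camera_info('wrist'); im,d=snap('wrist','w2')
t,dt=snap('top','t2')
K,R,tt=map(np.array,(ci['intrinsics'],ci['R'],ci['t']))
hsv=cv2.cvtColor(im,cv2.COLOR_BGR2HSV)
cv2.imwrite('pics/w2c.png',np.hstack([im[120:420,120:520],cv2.resize(t[150:300,380:580],None,fx=2,fy=2)]))
print(s['position'])
E
```

```text
time: 7.02
position: [0.4592, -0.3148, 0.0893]
tool_rot: [2.222, 2.219, 0.002]
ft_force: [0.0, 0.0, -0.1]
grip_width: 0.268
grip_force: 15.0
[ 0.4591514  -0.31478161  0.08931421]
```

View pics/w2c.png

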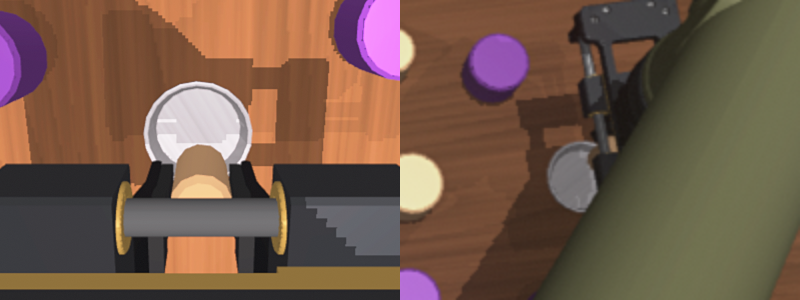

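The pellet is held upright and lines up with dish_a (crop: pellet at (201,170), dish centre column about 198). Lowering.

```bash
python3 -m handwheel '[[0.018,0,-0.0005,0.03,0,0,0],[0.018,0,0,0.025,0,0,0],[0.018,0,0,0.009,0,0,0],[0.018,0,0,0,0,0,0],[0.018,0,0,0,0,0,0]]'
python3 -m handwheel '[[0.018,0,0,0.002,0,0,0],[0.018,0,0,0,0,0,0]]'
```

```text
time: 7.75
position: [0.459, -0.315, 0.0255]
tool_rot: [2.221, 2.22, 0.001]
ft_force: [-0.1, 0.6, -0.5]
grip_width: 0.269
grip_force: 15.0
time: 8.0
position: [0.4584, -0.3144, 0.0229]
tool_rot: [2.222, 2.22, 0.001]
ft_force: [0.2, 0.4, 0.7]
grip_width: 0.27
grip_force: 15.0
```

```bash
python3 -m handwheel '[[0.018,0,0,0.001,0,0,0],[0.018,0,0,0,0,0,0]]'
python3 -m handwheel '[[0.018,0,0,0.0007,0,0,0],[0.018,0,0,0,0,0,0]]'
```

```text
time: 8.25
position: [0.4582, -0.3143, 0.0215]
tool_rot: [-2.222, -2.221, -0.0]
ft_force: [0.5, -1.3, 0.1]
grip_width: 0.27
grip_force: 15.0
time: 8.5
position: [0.4583, -0.3144, 0.0214]
tool_rot: [-2.222, -2.22, -0.001]
ft_force: [-1.0, 0.3, 5.5]
grip_width: 0.269
grip_force: 15.0
```

Contact at 5.5 N. I release, lift clear, and move to pellet_b.

```bash
python3 -m handwheel '[[0.028,0,0,0,0,0,0],[0.036,0,0,0,0,0,0],[0.036,0,0,0,0,0,0],[0.036,0,0,-0.01,0,0,0],[0.036,0,0,-0.03,0,0,0],[0.05,0,0,-0.05,0,0,0],[0.087,0,0,-0.04,0,0,0]]'
python3 -m handwheel '[[0.087,0.055,0.012,0,0,0,0],[0.087,0.055,0.012,0,0,0,0],[0.087,0.055,0.012,0,0,0,0],[0.087,0.055,0.006,0,0,0,0],[0.087,0.055,0.006,0,0,0,0],[0.087,0.055,0,0,0,0,0],[0.087,0.055,0,0,0,0,0],[0.087,0.055,-0.006,0,0,0,0],[0.087,0.055,-0.006,0,0,0,0],[0.087,0.055,-0.012,0,0,0,0],[0.087,0.055,-0.012,0,0,0,0],[0.087,0.045,-0.009,0,0,0,0]]'
python3 -m handwheel '[[0.087,0,0,0,0,0,0]]'
python3 - <<'E'
from h import *
s=ctrl.get_state(); ci=ctrl.camera_info('wrist'); print(s['position'],np.round(s['joint_positions'],2))
im,d=snap('wrist','w3'); W=world('wrist',d,ci=ci)
t,_=snap('top','t3')
hsv=cv2.cvtColor(im,cv2.COLOR_BGR2HSV); m=((hsv[...,2]>120)&(hsv[...,1]<140)&(W[...,2]>.034)&(W[...,2]<.045)).astype(np.uint8)
n,l,st,c=cv2.connectedComponentsWithStats(m)
for i in range(1,n):
    if st[i,4]>100: p=W[l==i]; q,r=cv2.minEnclosingCircle(p[:,:2].astype(np.float32).reshape(-1,1,2)); print(c[i],st[i,4],np.round(q,4),round(2*r,4),np.round(np.median(p,0),4))
cv2.imwrite('pics/w3c.png',np.hstack([cv2.resize(im,(400,300)),cv2.resize(t[150:300,380:580],None,fx=2,fy=2)]))
E
```

```text
time: 9.38
position: [0.4583, -0.315, 0.1532]
tool_rot: [2.222, 2.219, 0.001]
ft_force: [-0.1, 0.0, -0.1]
grip_width: 0.559
grip_force: 0.0
time: 10.88
position: [0.4609, 0.338, 0.1516]
tool_rot: [-2.221, -2.222, -0.002]
ft_force: [-0.4, -0.1, 0.6]
grip_width: 1.0
grip_force: 0.0
time: 11.0
position: [0.4596, 0.3403, 0.1512]
tool_rot: [-2.213, -2.228, -0.001]
ft_force: [0.7, 0.2, -0.4]
grip_width: 1.003
grip_force: 0.0
[0.45958432 0.34026808 0.15115043] [-1.03  0.21  0.39  1.76 -0.08  1.19 -0.61]
[321.47719498 245.07753706] 1754 [0.4602 0.3359] 0.0342 [0.4601 0.337  0.0383]
```

View pics/w3c.png

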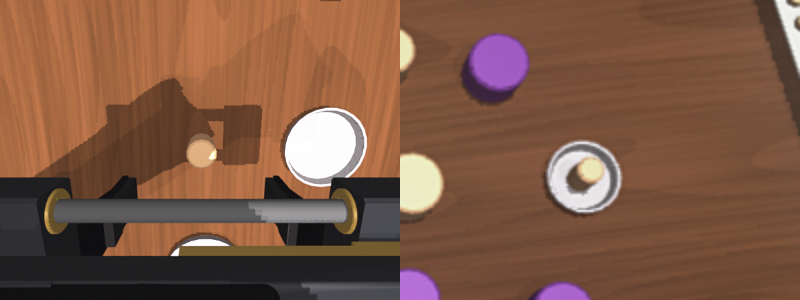

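Pellet_a stands in dish_a (right crop, pellet top at (590,171), dish at (584,177); the tall top shifts by parallax). Pellet_b is at (201,152) left. Checking pellet_a's centring and descending on b.

```bash
cat >> h.py <<'E'
def chk(f,pc,dc):
    im=cv2.imread(f'pics/{f}.png'); hsv=cv2.cvtColor(im,cv2.COLOR_BGR2HSV)
    def circ(m,c,r,z):
        k=np.zeros(m.shape,np.uint8); cv2.circle(k,c,r,255,-1)
        cs,_=cv2.findContours(m.astype(np.uint8)*255&k,cv2.RETR_EXTERNAL,cv2.CHAIN_APPROX_NONE); q=max(cs,key=cv2.contourArea)
        (x,y),R=cv2.minEnclosingCircle(plane('top',q.reshape(-1,2).astype(float),z).astype(np.float32).reshape(-1,1,2)); return np.round([x,y,2*R],4)
    print('pellet',circ((hsv[...,2]>170)&(hsv[...,1]<130)&(hsv[...,1]>40),pc,22,.043),'dish',circ((hsv[...,1]<130)&(hsv[...,2]>60)&~((hsv[...,0]>120)&(hsv[...,1]>70)),dc,42,.016))
E
python3 -c "
from h import *
chk('t3',(475,235),(472,239))"
python3 -m handwheel '[[0.087,-0.0045,0.0014,0.03,0,0,0],[0.087,0,0,0.035,0,0,0],[0.087,0,0,0.03,0,0,0],[0.087,0,0,0.02,0,0,0],[0.087,0,0,0.012,0,0,0],[0.087,0,0,0,0,0,0],[0.087,0,0,0,0,0,0]]' 15
```

```text
pellet [ 0.4595 -0.3128  0.0237] dish [ 0.4559 -0.3119  0.076 ]
time: 11.98
position: [0.4639, 0.3311, 0.0249]
tool_rot: [2.223, 2.22, 0.003]
ft_force: [-0.1, 0.2, 0.2]
grip_width: 1.001
grip_force: 0.0
```

```bash
python3 -m handwheel '[[0.087,0.0043,-0.0027,0.006,0,0,0],[0.087,0,0,0,0,0,0],[0.087,0,0,0,0,0,0]]' 15
```

```text
time: 12.35
position: [0.4603, 0.3356, 0.018]
tool_rot: [2.222, 2.221, 0.0]
ft_force: [1.0, 0.2, 0.3]
grip_width: 1.0
grip_force: 0.0
```

```bash
python3 -m handwheel '[[0.06,0,0.0005,0,0,0,0],[0.05,0,0,0,0,0,0],[0.04,0,0,0,0,0,0],[0.034,0,0,0,0,0,0],[0.028,0,0,0,0,0,0],[0.028,0,0,0,0,0,0],[0.028,0,0,0,0,0,0],[0.028,0,0,0,0,0,0]]' 15
python3 -m handwheel '[[0.028,0,0,0,0,0,0]]' 15
```

```text
time: 13.35
position: [0.4608, 0.3354, 0.0179]
tool_rot: [2.222, 2.221, 0.0]
ft_force: [-0.4, 0.3, -0.4]
grip_width: 0.383
grip_force: 15.0
time: 13.48
position: [0.4608, 0.3354, 0.0179]
tool_rot: [-2.222, -2.221, -0.0]
ft_force: [-0.5, 0.1, 1.0]
grip_width: 0.383
grip_force: 15.0
```

```bash
python3 -m handwheel '[[0.028,0,0,-0.01,0,0,0],[0.028,0,0,-0.035,0,0,0],[0.028,0,0,-0.035,0,0,0],[0.028,-0.04,0.017,0,0,0,0],[0.028,-0.05,0.022,0,0,0,0],[0.028,-0.05,0.022,0,0,0,0],[0.028,-0.05,0.022,0,0,0,0],[0.028,-0.05,0.022,0,0,0,0],[0.028,-0.05,0.022,0,0,0,0],[0.028,-0.035,0.015,0,0,0,0],[0.028,0,0,0,0,0,0],[0.028,0,0,0,0,0,0]]'
python3 - <<'E'
from h import *
s=ctrl.get_state(); ci=ctrl.camera_info('wrist'); print(s['position'],s['tool_rot'])
im,d=snap('wrist','w4'); cv2.imwrite('pics/w4c.png',im[100:460,80:560])
E
```

```text
time: 14.98
position: [0.6024, 0.0112, 0.0981]
tool_rot: [-2.221, -2.22, -0.001]
ft_force: [0.2, 0.2, -0.2]
grip_width: 0.384
grip_force: 15.0
[0.60243004 0.01119687 0.09805998] [-2.22117691e+00 -2.22047503e+00 -9.38301857e-04]
```

View pics/w4c.png

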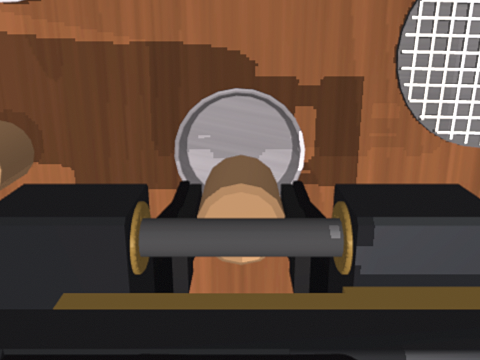

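Pellet_b at (241,210) lines up with dish_b (240,150). Lowering.

```bash
python3 -m handwheel '[[0.028,-0.0007,0.0003,0.035,0,0,0],[0.028,0,0,0.028,0,0,0],[0.028,0,0,0.010,0,0,0],[0.028,0,0,0,0,0,0],[0.028,0,0,0,0,0,0]]'
python3 -m handwheel '[[0.028,0,0,0.0015,0,0,0],[0.028,0,0,0,0,0,0]]'
```

```text
time: 15.65
position: [0.6039, 0.01, 0.0262]
tool_rot: [2.221, 2.22, 0.003]
ft_force: [0.7, -0.3, -1.2]
grip_width: 0.386
grip_force: 15.0
time: 15.9
position: [0.6032, 0.0097, 0.0239]
tool_rot: [2.222, 2.22, 0.001]
ft_force: [1.0, -0.4, -0.5]
grip_width: 0.385
grip_force: 15.0
```

```bash
python3 -m handwheel '[[0.028,0,0,0.0015,0,0,0],[0.028,0,0,0,0,0,0]]'
python3 -m handwheel '[[0.028,0,0,0.0006,0,0,0],[0.028,0,0,0,0,0,0]]'
```

```text
time: 16.15
position: [0.6028, 0.0096, 0.0217]
tool_rot: [-2.222, -2.22, 0.0]
ft_force: [-0.2, -0.6, -1.2]
grip_width: 0.379
grip_force: 15.0
time: 16.4
position: [0.6028, 0.0096, 0.0212]
tool_rot: [-2.222, -2.221, 0.0]
ft_force: [-0.1, -0.7, -0.8]
grip_width: 0.382
grip_force: 15.0
```

```bash
python3 -m handwheel '[[0.028,0,0,0.0006,0,0,0],[0.028,0,0,0,0,0,0]]'
python3 -m handwheel '[[0.028,0,0,0,0,0,0]]'
```

```text
time: 16.65
position: [0.603, 0.0096, 0.0209]
tool_rot: [-2.222, -2.221, -0.0]
ft_force: [-1.3, 0.5, 2.3]
grip_width: 0.384
grip_force: 15.0
time: 16.77
position: [0.603, 0.0096, 0.0209]
tool_rot: [-2.222, -2.221, -0.0]
ft_force: [-0.9, 0.3, 1.5]
grip_width: 0.385
grip_force: 15.0
```

```bash
python3 -m handwheel '[[0.038,0,0,0,0,0,0],[0.046,0,0,0,0,0,0],[0.046,0,0,0,0,0,0],[0.046,0,0,-0.01,0,0,0],[0.046,0,0,-0.03,0,0,0],[0.06,0,0,-0.05,0,0,0],[0.087,-0.03,-0.002,-0.04,0,0,0],[0.087,-0.045,-0.004,0,0,0,0],[0.087,-0.045,-0.004,0,0,0,0],[0.087,-0.045,-0.003,0,0,0,0],[0.087,0,0,0,0,0,0],[0.087,0,0,0,0,0,0]]'
python3 - <<'E'
from h import *
s=ctrl.get_state(); ci=ctrl.camera_info('wrist'); print(s['position'],np.round(s['joint_positions'],2))
im,d=snap('wrist','w5'); W=world('wrist',d,ci=ci)
t,_=snap('top','t5')
hsv=cv2.cvtColor(im,cv2.COLOR_BGR2HSV); m=((hsv[...,2]>120)&(hsv[...,1]<140)&(W[...,2]>.034)&(W[...,2]<.045)).astype(np.uint8)
n,l,st,c=cv2.connectedComponentsWithStats(m)
for i in range(1,n):
    if st[i,4]>100: p=W[l==i]; q,r=cv2.minEnclosingCircle(p[:,:2].astype(np.float32).reshape(-1,1,2)); print(c[i],st[i,4],np.round(q,4),round(2*r,4),np.round(np.median(p,0),4))
cv2.imwrite('pics/w5c.png',np.hstack([cv2.resize(im,(400,300)),cv2.resize(t[120:270,230:430],None,fx=2,fy=2)]))
E
```

```text
time: 18.27
position: [0.59, -0.1548, 0.1511]
tool_rot: [-2.222, -2.22, -0.002]
ft_force: [0.5, -0.3, -0.4]
grip_width: 0.999
grip_force: 0.0
[ 0.59003025 -0.15481548  0.15106073] [-0.34  0.32  0.67  1.67 -0.21  1.22  0.38]
[81.64683301  5.18042226] 521 [ 0.4459 -0.0066] 0.0305 [ 0.4468 -0.0088  0.0381]
[143.82029178 242.24602122] 4524 [ 0.4668 -0.1577] 0.055 [ 0.4679 -0.1559  0.0383]
[318.65108401 240.88380759] 2952 [ 0.5889 -0.1564] 0.0444 [ 0.589  -0.1552  0.0384]
```

View pics/w5c.png

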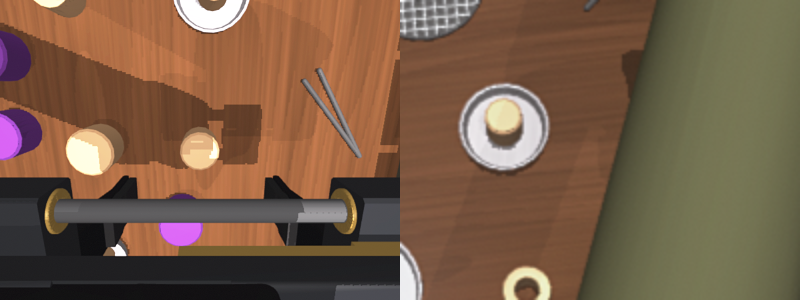

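Pellet_b stands in dish_b (right crop (504,117) in dish (504,127)). Pellet_c is below at (200,150) left, its centre near (0.5893, -0.1563).

```bash
python3 -m handwheel '[[0.087,-0.0015,-0.0007,0.03,0,0,0],[0.087,0,0,0.035,0,0,0],[0.087,0,0,0.03,0,0,0],[0.087,0,0,0.02,0,0,0],[0.087,0,0,0.013,0,0,0],[0.087,0,0,0,0,0,0],[0.087,0,0,0,0,0,0],[0.087,0,0,0,0,0,0]]' 18
python3 -c "
from h import *
chk('t5',(482,178)if 0 else (282,179),(282,184))"
```

```text
time: 19.38
position: [0.5899, -0.1572, 0.0237]
tool_rot: [2.221, 2.22, 0.002]
ft_force: [-0.1, -0.8, 0.1]
grip_width: 0.996
grip_force: 0.0
pellet [0.6042 0.0103 0.0334] dish [0.5853 0.0205 0.1258]
```

```bash
python3 -m handwheel '[[0.087,0.0009,-0.0006,0.0055,0,0,0],[0.087,0,0,0,0,0,0],[0.07,0,0,0,0,0,0],[0.06,0,0,0,0,0,0],[0.05,0,0,0,0,0,0],[0.044,0,0,0,0,0,0],[0.038,0,0,0,0,0,0],[0.038,0,0,0,0,0,0],[0.038,0,0,0,0,0,0],[0.038,0,0,0,0,0,0]]' 18
python3 -m handwheel '[[0.038,0,0,0,0,0,0]]' 18
```

```text
time: 20.62
position: [0.5885, -0.156, 0.0171]
tool_rot: [2.222, 2.221, 0.0]
ft_force: [-0.1, -0.3, -0.2]
grip_width: 0.497
grip_force: 18.0
time: 20.75
position: [0.5885, -0.156, 0.0172]
tool_rot: [2.222, 2.221, 0.0]
ft_force: [0.1, -0.6, -0.2]
grip_width: 0.501
grip_force: 18.0
```

```bash
python3 -m handwheel '[[0.038,0,0,-0.01,0,0,0],[0.038,0,0,-0.035,0,0,0],[0.038,0,0,-0.045,0,0,0],[0.038,0.03,0.0015,-0.01,0,0,0],[0.038,0.05,0.0025,0,0,0,0],[0.038,0.05,0.0025,0,0,0,0],[0.038,0.05,0.0025,0,0,0,0],[0.038,0.05,0.0025,0,0,0,0],[0.038,0.05,0.0025,0,0,0,0],[0.038,0.05,0.0025,0,0,0,0],[0.038,0.05,0.0025,0,0,0,0],[0.038,0.05,0.0025,0,0,0,0]]'
python3 -m handwheel '[[0.038,0.04,0,0,0,0,0],[0.038,0.0225,0,0,0,0,0],[0.038,0,0,0,0,0,0],[0.038,0,0,0,0,0,0]]'
python3 - <<'E'
from h import *
s=ctrl.get_state(); ci=ctrl.camera_info('wrist'); print(s['position'],s['tool_rot'])
im,d=snap('wrist','w6'); t,_=snap('top','t6'); cv2.imwrite('pics/w6c.png',np.hstack([im[100:400,120:520],cv2.resize(t[50:250,0:267],(400,300))]))
E
```

```text
time: 22.25
position: [0.6102, 0.2755, 0.1178]
tool_rot: [2.222, 2.22, 0.001]
ft_force: [0.6, -0.5, -0.9]
grip_width: 0.5
grip_force: 18.0
time: 22.75
position: [0.6111, 0.3334, 0.1173]
tool_rot: [2.224, 2.216, -0.002]
ft_force: [0.4, -0.6, -0.7]
grip_width: 0.502
grip_force: 18.0
[0.61114219 0.33340555 0.11733431] [ 2.22425694e+00  2.21627907e+00 -1.71115346e-03]
```

View pics/w6c.png

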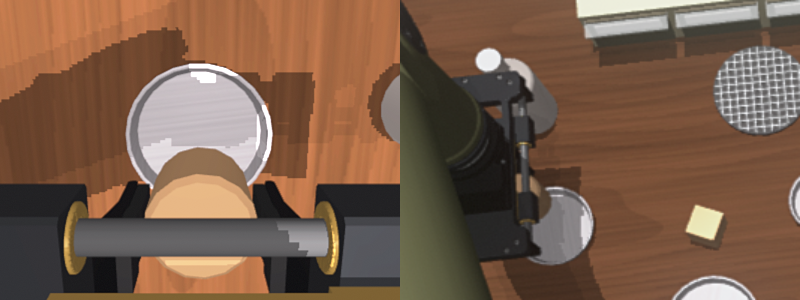

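Pellet_c at (200,200) lines up with dish_c (199,130). The bottle stays about 29 mm beyond the gripper body. Lowering.

```bash
python3 -m handwheel '[[0.038,0.003,-0.0008,0.03,0,0,0],[0.038,0,0,0.035,0,0,0],[0.038,0,0,0.018,0,0,0],[0.038,0,0,0.008,0,0,0],[0.038,0,0,0,0,0,0],[0.038,0,0,0,0,0,0]]'
python3 -m handwheel '[[0.038,0,0,0,0,0,0]]'
```

```text
time: 23.6
position: [0.6105, 0.3398, 0.0277]
tool_rot: [2.222, 2.22, 0.004]
ft_force: [0.6, -0.5, -1.5]
grip_width: 0.5
grip_force: 18.0
time: 23.72
position: [0.6102, 0.3399, 0.0274]
tool_rot: [2.222, 2.22, 0.003]
ft_force: [0.0, 0.2, -1.6]
grip_width: 0.498
grip_force: 18.0
```

```bash
python3 -m handwheel '[[0.038,-0.003,0,0.005,0,0,0],[0.038,0,0,0,0,0,0],[0.038,0,0,0,0,0,0]]'
python3 -m handwheel '[[0.038,0,0,0.001,0,0,0],[0.038,0,0,0,0,0,0],[0.038,0,0,0,0,0,0]]'
```

```text
time: 24.1
position: [0.6095, 0.3364, 0.0211]
tool_rot: [-2.222, -2.221, 0.0]
ft_force: [0.3, -1.3, -1.1]
grip_width: 0.5
grip_force: 18.0
time: 24.48
position: [0.6096, 0.3366, 0.0202]
tool_rot: [-2.222, -2.221, -0.0]
ft_force: [-0.6, 0.4, -0.6]
grip_width: 0.5
grip_force: 18.0
```

```bash
python3 -m handwheel '[[0.038,0,0,0.0006,0,0,0],[0.038,0,0,0,0,0,0]]'
python3 -m handwheel '[[0.038,0,0,0,0,0,0]]'
```

```text
time: 24.72
position: [0.6096, 0.3366, 0.0202]
tool_rot: [-2.222, -2.221, -0.0]
ft_force: [-1.5, -1.3, 3.2]
grip_width: 0.502
grip_force: 18.0
time: 24.85
position: [0.6096, 0.3366, 0.0202]
tool_rot: [-2.222, -2.221, -0.0]
ft_force: [-1.4, -1.4, 4.0]
grip_width: 0.497
grip_force: 18.0
```

```bash
python3 -m handwheel '[[0.048,0,0,0,0,0,0],[0.056,0,0,0,0,0,0],[0.056,0,0,0,0,0,0],[0.056,0,0,-0.01,0,0,0],[0.056,0,0,-0.03,0,0,0],[0.07,0,0,-0.05,0,0,0],[0.087,-0.03,-0.006,-0.04,0,0,0]]'
python3 -m handwheel '[[0.087,-0.05,-0.0145,0,0,0,0],[0.087,-0.05,-0.0145,0,0,0,0],[0.087,-0.05,-0.0145,0,0,0,0],[0.087,-0.05,-0.0145,0,0,0,0],[0.087,-0.05,-0.0145,0,0,0,0],[0.087,-0.05,-0.0145,0,0,0,0],[0.087,-0.05,-0.0145,0,0,0,0],[0.087,-0.05,-0.0145,0,0,0,0],[0.087,-0.04,-0.0145,0,0,0,0],[0.087,-0.024,-0.006,0,0,0,0],[0.087,0,0,0,0,0,0],[0.087,0,0,0,0,0,0]]'
python3 - <<'E'
from h import *
s=ctrl.get_state(); ci=ctrl.camera_info('wrist'); print(s['position'],np.round(s['joint_positions'],2))
im,d=snap('wrist','w7'); W=world('wrist',d,ci=ci)
t,_=snap('top','t7'); chk('t7',(105,196),(102,201))
hsv=cv2.cvtColor(im,cv2.COLOR_BGR2HSV); m=((hsv[...,2]>120)&(hsv[...,1]<140)&(W[...,2]>.034)&(W[...,2]<.045)).astype(np.uint8)
n,l,st,c=cv2.connectedComponentsWithStats(m)
for i in range(1,n):
    if st[i,4]>100: p=W[l==i]; q,r=cv2.minEnclosingCircle(p[:,:2].astype(np.float32).reshape(-1,1,2)); print(c[i],st[i,4],np.round(q,4),round(2*r,4),np.round(np.median(p,0),4))
cv2.imwrite('pics/w7c.png',np.hstack([cv2.resize(im,(400,300)),cv2.resize(t[130:280,30:230],None,fx=2,fy=2)]))
E
```

```text
time: 25.72
position: [0.6035, 0.3096, 0.1521]
tool_rot: [-2.217, -2.225, -0.005]
ft_force: [-0.0, -0.2, 0.4]
grip_width: 0.79
grip_force: 0.0
time: 27.22
position: [0.4672, -0.1564, 0.1499]
tool_rot: [-2.221, -2.222, -0.002]
ft_force: [0.5, 0.2, -0.5]
grip_width: 1.0
grip_force: 0.0
[ 0.46717883 -0.1563781   0.14988394] [-0.5   0.02  0.79  1.95 -0.02  1.17  0.3 ]
pellet [0.6108 0.3354 0.0439] dish [0.6051 0.3251 0.1298]
[284.46394984   3.62068966] 319 [ 0.4454 -0.0079] 0.0267 [ 0.446  -0.01    0.0381]
[161.5827907   82.20930233] 4300 [ 0.3673 -0.0536] 0.0489 [ 0.3692 -0.0541  0.0385]
[319.30245412 240.44107893] 4523 [ 0.4664 -0.1575] 0.0543 [ 0.4663 -0.156   0.0384]
```

View pics/w7c.png

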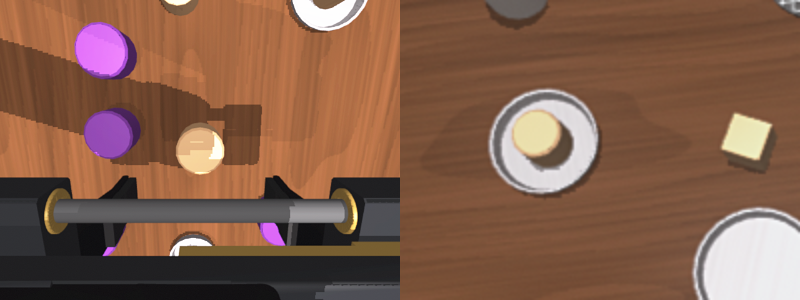

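Pellet_c stands in dish_c (right crop (537,133) in dish (544,142)), 2 mm from centre. Pellet_d is below at (200,150) left. Descending with a slightly narrower opening because of the purple neighbour at (112,133).

```bash
python3 -m handwheel '[[0.076,-0.001,-0.0002,0.03,0,0,0],[0.076,0,0,0.035,0,0,0],[0.076,0,0,0.03,0,0,0],[0.076,0,0,0.02,0,0,0],[0.076,0,0,0.012,0,0,0],[0.076,0,0,0,0,0,0],[0.076,0,0,0,0,0,0],[0.076,0,0,0,0,0,0]]' 22
```

```text
time: 28.32
position: [0.4673, -0.1585, 0.0234]
tool_rot: [2.221, 2.22, 0.002]
ft_force: [0.1, -0.5, 0.2]
grip_width: 0.869
grip_force: 0.0
```

```bash
python3 -m handwheel '[[0.076,0.001,0,0.0055,0,0,0],[0.076,0,0,0,0,0,0],[0.068,0,0,0,0,0,0],[0.06,0,0,0,0,0,0],[0.054,0,0,0,0,0,0],[0.048,0,0,0,0,0,0],[0.048,0,0,0,0,0,0],[0.048,0,0,0,0,0,0],[0.048,0,0,0,0,0,0]]' 22
python3 -m handwheel '[[0.048,0,0,0,0,0,0]]' 22
```

```text
time: 29.45
position: [0.4665, -0.1574, 0.0171]
tool_rot: [2.222, 2.221, 0.0]
ft_force: [0.2, -0.1, 1.0]
grip_width: 0.613
grip_force: 22.0
time: 29.58
position: [0.4665, -0.1574, 0.0171]
tool_rot: [2.222, 2.221, 0.0]
ft_force: [0.1, -0.5, 0.5]
grip_width: 0.617
grip_force: 22.0
```

```bash
python3 -m handwheel '[[0.048,0,0,-0.01,0,0,0],[0.048,0,0,-0.035,0,0,0],[0.048,0,0,-0.045,0,0,0],[0.048,0.03,0.01,-0.01,0,0,0],[0.048,0.05,0.015,0,0,0,0],[0.048,0.05,0.005,0,0,0,0],[0.048,0.05,0,0,0,0,0],[0.048,0.05,-0.005,0,0,0,0],[0.048,0.05,-0.014,0,0,0,0],[0.048,0.0336,-0.0095,0,0,0,0],[0.048,0,0,0,0,0,0],[0.048,0,0,0,0,0,0]]'
python3 -m handwheel '[[0.048,0,0,0,0,0,0]]'
python3 - <<'E'
from h import *
im,d=snap('wrist','w8'); cv2.imwrite('pics/w8c.png',im[100:460,80:560])
E
```

```text
time: 31.08
position: [0.4683, 0.1553, 0.1173]
tool_rot: [2.222, 2.22, -0.0]
ft_force: [0.3, -0.2, -1.7]
grip_width: 0.616
grip_force: 22.0
time: 31.2
position: [0.4686, 0.1547, 0.1172]
tool_rot: [2.225, 2.218, -0.0]
ft_force: [-0.6, 0.2, -1.4]
grip_width: 0.613
grip_force: 22.0
```

View pics/w8c.png

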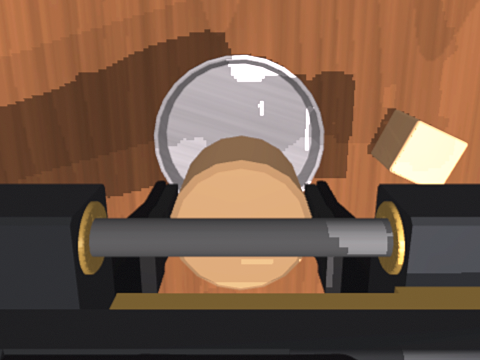

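Pellet_d at (240,220) lines up with dish_d (240,135). Lowering.

```bash
python3 -m handwheel '[[0.048,0.001,-0.0003,0.03,0,0,0],[0.048,0,0,0.035,0,0,0],[0.048,0,0,0.018,0,0,0],[0.048,0,0,0.007,0,0,0],[0.048,0,0,0,0,0,0],[0.048,0,0,0,0,0,0],[0.048,0,0,0,0,0,0]]'
```

```text
time: 32.12
position: [0.4686, 0.1575, 0.0279]
tool_rot: [2.222, 2.22, 0.003]
ft_force: [0.8, 0.2, -1.4]
grip_width: 0.613
grip_force: 22.0
```

```bash
python3 -m handwheel '[[0.048,-0.001,-0.0003,0.005,0,0,0],[0.048,0,0,0,0,0,0],[0.048,0,0,0,0,0,0]]'
python3 -m handwheel '[[0.048,0,0,0.0015,0,0,0],[0.048,0,0,0,0,0,0],[0.048,0,0,0,0,0,0]]'
python3 -m handwheel '[[0.048,0,0,0.0005,0,0,0],[0.048,0,0,0,0,0,0]]'
```

```text
time: 32.5
position: [0.4675, 0.1562, 0.022]
tool_rot: [-2.222, -2.221, 0.0]
ft_force: [-0.5, -0.2, -2.0]
grip_width: 0.615
grip_force: 22.0
time: 32.88
position: [0.4676, 0.1562, 0.0206]
tool_rot: [2.222, 2.221, 0.0]
ft_force: [1.0, -0.4, -1.7]
grip_width: 0.616
grip_force: 22.0
time: 33.12
position: [0.4677, 0.1562, 0.0201]
tool_rot: [2.222, 2.221, 0.0]
ft_force: [0.5, 0.3, -1.6]
grip_width: 0.615
grip_force: 22.0
```

```bash
python3 -m handwheel '[[0.048,0,0,0.0006,0,0,0],[0.048,0,0,0,0,0,0],[0.048,0,0,0,0,0,0]]'
```

```text
time: 33.5
position: [0.4677, 0.1562, 0.02]
tool_rot: [-2.222, -2.22, -0.0]
ft_force: [-2.4, -0.6, 5.9]
grip_width: 0.609
grip_force: 22.0
```

Contact. I release, lift straight up, and withdraw to a clear place for the final look.

```bash
python3 -m handwheel '[[0.058,0,0,0,0,0,0],[0.066,0,0,0,0,0,0],[0.066,0,0,0,0,0,0],[0.066,0,0,-0.01,0,0,0],[0.066,0,0,-0.03,0,0,0],[0.07,0,0,-0.05,0,0,0],[0.087,0,0,-0.06,0,0,0],[0.087,0,0,-0.04,0,0,0]]'
python3 -m handwheel '[[0.087,0.05,-0.02,0,0,0,0],[0.087,0.05,-0.02,0,0,0,0],[0.087,0.05,-0.02,0,0,0,0],[0.087,0.05,-0.02,0,0,0,0],[0.087,0.05,-0.02,0,0,0,0],[0.087,0.05,-0.03,0,0,0,0],[0.087,0.05,-0.03,0,0,0,0],[0.087,0.05,-0.03,0,0,0,0],[0.087,0.04,-0.03,0,0,0,0],[0.087,0,0,0,0,0,0]]'
python3 - <<'E'
from h import *
t,_=snap('top','t9'); t0=cv2.imread('pics/top0.png')
for p,d in(((475,235),(472,239)),((282,179),(282,184)),((105,196),(102,201)),((208,260),(209,266))): chk('t9',p,d)
for n,(u,v) in dict(sq=(204,200),ring=(293,265)).items(): print(n,np.abs(t[v-25:v+25,u-25:u+25].astype(int)-t0[v-25:v+25,u-25:u+25]).mean())
cv2.imwrite('pics/t9c.png',cv2.resize(t[130:330,60:500],None,fx=1.8,fy=1.8,interpolation=cv2.INTER_CUBIC))
E
```

```text
time: 34.5
position: [0.4685, 0.1563, 0.2132]
tool_rot: [2.222, 2.22, 0.007]
ft_force: [-0.3, 0.2, -0.7]
grip_width: 0.944
grip_force: 0.0
time: 35.75
position: [0.2424, 0.5999, 0.2092]
tool_rot: [-2.211, -2.228, 0.001]
ft_force: [0.0, -0.8, 0.5]
grip_width: 1.003
grip_force: 0.0
pellet [ 0.4595 -0.3128  0.0237] dish [ 0.4576 -0.3118  0.0732]
pellet [0.6041 0.0103 0.0333] dish [0.5877 0.0221 0.1231]
pellet [0.6108 0.3354 0.0439] dish [0.6077 0.3299 0.119 ]
pellet [0.4687 0.1554 0.054 ] dish [0.4674 0.1559 0.1518]
sq 0.8456
ring 0.7952
```

View pics/t9c.png

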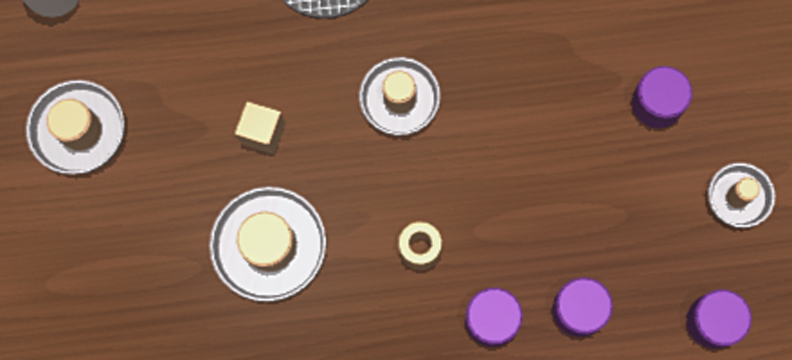

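All four pellets stand upright in the matching dishes, 1 to 2 mm from centre: a (747,189), b (399,87), c (69,120), d (265,239). Dishes, square, ring and decoys sit at the same pixels as before.

```bash
python3 -c "
from bench import ctrl
print(ctrl.close_job())"
```

```text
the job is handed in; nothing more can be done
None
```

All four pellets stand upright in their matching dishes, placed narrowest first and about 1–2 mm from centre. The dishes, square block, ring and purple decoys look unmoved. I handed the job in at about 36 s; no verdict came back.

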